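Roll the vial carrier to the end stop and put it on the balance

ROBOT

A 6-joint arm with a two-finger parallel gripper is mounted at the origin on the work surface. World frame = base frame: x ahead of the robot, y to its left, z up, the work surface at z = 0. Lengths are in m, angles in rad, forces in N, time in s.
With the tool pointing down it reaches from about 0.225 to 0.875 m from the base axis. Payload 3.4 kg.
Tool frame: the origin (TCP) lies between the finger pads; the fingertips stand 11 mm ahead of it and the grasp point (between the pads) lies 8 mm behind it; z points along the fingers, y is the line along which they close (so a half turn about z gives the same grasp; the last joint's range is limited). The gripper opens to 85 mm and grips with 20 to 120 N. Pads are 22 mm wide; open, the fingers measure 114 mm over their backs; the gripper's body (76 mm by 85 mm) begins 54 mm behind the grasp point. The pads swing forward as they close: fully open they stand 13 mm farther back than shut.
Start: joints at [-1.254, 0.276, 1.505, -0, 1.361, -0.121], TCP at [0.244, -0.521, 0.242] pointing down, gripper open.
Joint ranges: [-2.89, 2.89], [-0.75, 2.08], [0.22, 2.7], [-1.18, 4.32], [0.11, 2.71], [-2.7, 2.7]. Speed limits (rad/s): [2.57, 2.57, 3.14, 3.14, 3.14, 3.14].

INTERFACE

Orientations are given as a unit quaternion [w, x, y, z].
In Python, from rig import manip, imaging gives the robot as it stands. The module is installed in compiled form; this text tells all that it offers.
- The arm moves only by the tool jog_arm, never from a script. Its argument "deltas" is one flat list of numbers, 7 for each row, row after row: the turn, a rotation vector about the world's x, y, z in degrees, then the shift along the world's x, y, z in mm, then the opening, from 0 (shut) to 1 (fully open). In form: [ax, ay, az, tx, ty, tz, gripper, ax, ay, az, tx, ty, tz, gripper, ...]. A call has 1 to 20 rows; each row is the pose to reach, as a shift and turn from the pose commanded when the call began; what a row does not reach only later rows make up. A row lasts 1/10 s, in which the tool goes at most 50 mm and 8.59 degrees, less where a joint would pass 70% of its speed; a pose out of reach is approached as far as the arm can. A call with a gripper value outside its range is refused whole. The fingers move at their own pace and stop on an object; "grip_force" is the grip in N (left out, the last holds). Time passes only in rows, so rows that repeat a pose let the fingers close. It gives the time, the measured TCP pose, the force, the opening and the grip force at its end, in the units of the state.
- manip.get_state(): the state, without advancing time (a new reading comes with each control period).
- imaging.get_image(name): name is "side" or "top"; returns the picture (480x640x3 uint8, blue, green, red); there is no depth.
- imaging.calibration(name): a dict with "mtx" (3x3 intrinsics, pixels), "cam_to_world" (4x4, takes a point from camera to world coordinates). Camera axes: x right, y down, z forward; pixel columns grow to the right and rows downward; lengths in m; the calibration is good to about 2 mm. A picture is of the moment at which its call begins. calibration takes no time and is no camera call.
- manip.sign_off(): hands the job in; it is judged then, once.
The state is a dict: "clock": time; "qpos": joint angles; "qd": joint speeds; "effort": joint torques, N m; "position": TCP position; "ee_rot": TCP orientation; "contact_force": force on the tool from outside, world axes, zero at the start; "moment": the same for the moment, N m; "width": finger opening in m; "gripper_force": force on a finger pad.
Only numpy, scipy, OpenCV 4.12 (cv2) and the standard library are available. Lean on these libraries where they do the work, as an engineer would, in place of code of your own. Each camera call takes 0.05 s, during which the arm holds its last target. There are 200 camera calls.

TASK

Roll the vial carrier that stands on the roller lane along the rollers until it is fully up against the end stop, without lifting it off the rollers on the way. Then lift it off by its handle and set it down gently, upright, in the middle of the balance pan and let go; do not drop it. Leave the spare carrier on the bench where it is.

Things in the scene. Friction and masses are not known exactly. Their poses are not given: they have to be found in the camera images.
- carrier: Red plastic vial carrier on the lane, its y along the lane: block 84 (x) by 120 (y) by 50 mm high, two rows of six vials at x = +-28, vial tops 62 mm above its underside. Handle over its middle: bar along y, 14 thick, 86 long, 88 to 110 mm above the underside, on posts at y = +-38, open below. 0.35 to 0.7 kg. Origin: centre of the underside, z up.
- lane: Fixed roller lane, 400 mm long, 124 wide; origin: centre of its underside. y runs along it to the end stop. Level free rollers, tops 56 mm above origin, under 1 N rolls the carrier. Side rails 10 mm above rollers, 8 mm clear each side of the carrier. Stop: upright plate at the +y end, face at y = 185, top 40 mm above rollers; carrier against it has its origin at lane y = 125 mm.
- pan (a point): Centre of the top face of the balance pan: a square steel plate 150 by 150 mm, 72 mm above the bench, on a white laboratory balance fixed to the bench (250 by 190 mm, 62 mm high, display towards the robot). z up; x and y along the pan's edges.
- spare: Spare vial carrier standing on the bare bench near the robot, not on the lane: like the other but shorter, 84 by 84 mm, two rows of four vials, a shorter handle (50 mm long), 110 mm high. Loose; leave it alone. Origin: centre of its underside.
Things that resemble listed ones, but are neither listed nor needed, are in the scene too. What is shaped like the carrier but blue is not meant.

How it is judged:
On the way:
1. the carrier, on the rollers, is up against the end stop (within 12 mm) (y of carrier in the frame of lane between 0.113 and 0.14 m and x of carrier in the frame of lane between -0.02 and 0.02 m and z of carrier in the frame of lane below 0.066 m), for 0.2 s.
At the end, for the whole second after the job is handed in: The carrier stands upright (within about 6 degrees) and still on the balance pan, its centre within 25 mm of the pan's centre (turned either way), released; the spare carrier is within 20 mm of where it was (horizontal distance between carrier and pan below 0.025 m and z of carrier in the frame of pan between -0.008 and 0.008 m and angle between carrier's own z axis and vertical below 0.1 rad and linear speed of carrier below 0.02 m/s and distance of spare from where it was at the start of the episode below 0.02 m); the robot touches nothing.
It fails at once if the carrier is lifted more than 15 mm off the rollers before the end stop (more than 30 mm short of it) (z of carrier in the frame of lane between 0.071 and 0.116 m and y of carrier in the frame of lane between -0.26 and 0.095 m and x of carrier in the frame of lane between -0.1 and 0.1 m).
It fails at once if the carrier is dropped onto the balance from more than 15 mm (horizontal distance between carrier and pan below 0.12 m and z of carrier in the frame of pan above 0.015 m and contact force between the fingers and carrier below 0.05 N).
It fails at once if the carrier is tipped over (angle between carrier's own z axis and vertical above 0.6 rad).
It fails at once if the spare carrier is shoved (distance of spare from where it was at the start of the episode above 0.02 m).
It also fails if it takes over 42 s, if anything falls off the work surface, if the arm or the gripper's body presses on something with over 40 N, if the wrist force passes 120 N, or if a joint passes its speed limit or range.

## Working session

There is one attempt and no reset: what is moved stays moved. The work goes in short steps, Python scripts to look and compute and a tool call to move; the robot and the scene stay as the last step left them, time stands still between calls to the robot, and variables do not carry over. Pictures are saved under pics/ and viewed, at most 10 in all, crops included, and the job is handed in when it is done.

Besides the shell and the picture viewer there is one more tool, called after ">>>" by a JSON object that holds its "name" and its "arguments", one argument or row to a line. jog_arm: Moves the arm, as the interface text tells. Its arguments: {"type":"object","properties":{"deltas":{"type":"array"},"grip_force":{"type":"number"}},"required":["deltas"]}

```bash
mkdir -p pics; python3 - <<'E'
from rig import manip, imaging
import cv2,numpy as np
for n in("top","side"):
    cv2.imwrite(f"pics/{n}0.png",imaging.get_image(n)); c=imaging.calibration(n); print(n,np.round(c["mtx"],1).tolist(),np.round(c["cam_to_world"],3).tolist())
s=manip.get_state();print(s)
E
```

```text
top [[622.8, 0.0, 329.6], [0.0, 622.8, 249.4], [0.0, 0.0, 1.0]] [[-0.001, -0.994, 0.112, 0.331], [-1.0, 0.001, -0.001, -0.081], [0.001, -0.112, -0.994, 1.487], [0.0, 0.0, 0.0, 1.0]]
side [[448.1, 0.0, 327.0], [0.0, 448.1, 235.6], [0.0, 0.0, 1.0]] [[-0.83, -0.377, 0.411, 0.112], [-0.557, 0.569, -0.605, 0.485], [-0.005, -0.731, -0.682, 0.72], [0.0, 0.0, 0.0, 1.0]]
{'clock': 0.1, 'qpos': array([-1.25400492e+00,  2.76547789e-01,  1.50603543e+00, -3.13525932e-05,
        1.36071858e+00, -1.21016665e-01]), 'qd': array([ 2.50660043e-03, -1.22861110e-03, -1.20243689e-03,  2.46644945e-04,
        2.02003967e-04,  1.31905298e-06]), 'effort': array([ 9.70666842e-04, -4.17699087e+01, -2.46406764e+01, -3.23684571e-04,
        5.85505055e-03,  5.77822760e-06]), 'position': array([ 0.24360247, -0.52032618,  0.24150555]), 'ee_rot': array([-8.48983850e-04,  9.76134966e-01,  2.17163066e-01, -9.87738349e-05]), 'contact_force': array([-0.12089821,  0.17865517,  0.07530229]), 'moment': array([-0.00130615,  0.09305818,  0.01358897]), 'gripper_force': 0.0, 'width': 0.08555332737626921}
```

View pics/top0.png

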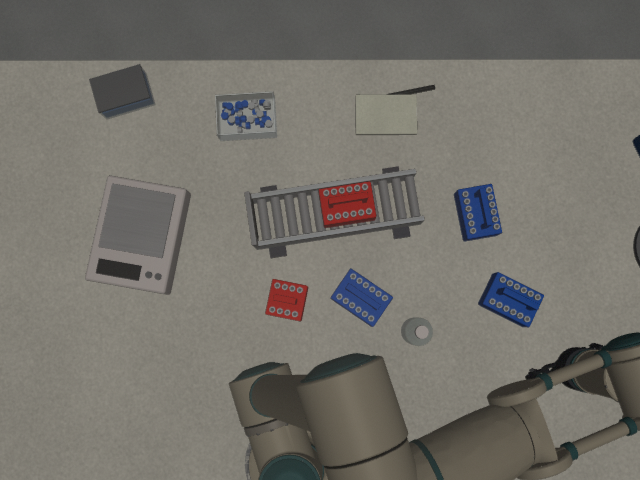

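View pics/side0.png

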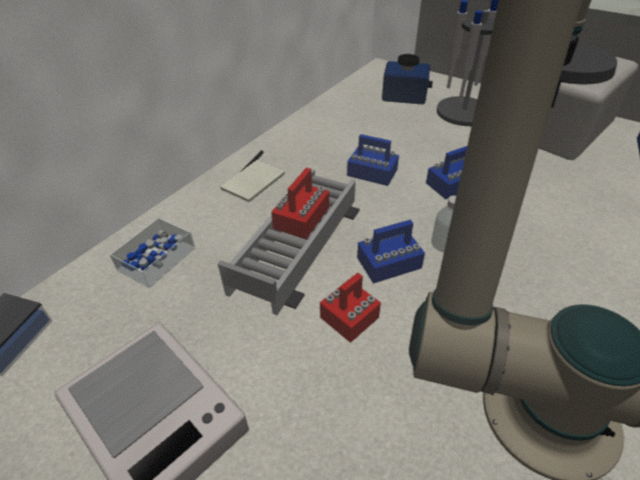

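Two views show these candidates in top pixels: red on the rollers (348,203), red short on the bench (287,300, the spare), and blue at (362,297), (478,212) and (512,300). I choose the red one on the rollers. The end stop plate is the left end of the lane (250,220), and the pan is at (138,220).

```bash
cat > h.py <<'E'
from rig import manip, imaging
import cv2,numpy as np
def ray(n,uv,z):
    c=imaging.calibration(n);T=np.array(c["cam_to_world"]);d=T[:3,:3]@np.linalg.inv(c["mtx"])@np.array([uv[0],uv[1],1.]);o=T[:3,3]
    return (o+d*(z-o[2])/d[2])
def redblobs(im):
    h=cv2.cvtColor(im,cv2.COLOR_BGR2HSV);m=(((h[...,0]<8)|(h[...,0]>172))&(h[...,1]>130)&(h[...,2]>50)).astype(np.uint8)
    return [c for c in cv2.findContours(m,cv2.RETR_EXTERNAL,cv2.CHAIN_APPROX_NONE)[0] if cv2.contourArea(c)>200],h
def vials(im,c,h):
    m=np.zeros(im.shape[:2],np.uint8);cv2.drawContours(m,[cv2.convexHull(c)],-1,1,-1)
    m=(m&(h[...,1]<110)&(h[...,2]>90)).astype(np.uint8)
    k,_,st,ce=cv2.connectedComponentsWithStats(m)
    return ce[1:][st[1:,4]>5]
E
python3 - <<'E'
from h import *
im=cv2.imread("pics/top0.png")
bl,h=redblobs(im)
for c in bl:
    r=cv2.minAreaRect(c);v=vials(im,c,h);z=.118 if r[0][1]<250 else .062
    w=np.array([ray("top",p,z)[:2] for p in v]);print(r,len(v))
    print(np.round(w,3).tolist());l=cv2.minAreaRect(w.astype(np.float32));print("vials rect",l)
# pan: gray plate
g=cv2.cvtColor(im,cv2.COLOR_BGR2GRAY);print("gray",g[220,138],g[185,105],g[230,180],im[220,138],im[100,50])
m=cv2.inRange(g,int(g[220,138])-14,int(g[220,138])+10);m[:, :90]=0;m[:,190:]=0;m=cv2.morphologyEx(m,cv2.MORPH_OPEN,np.ones((5,5)))
_,l,st,ce=cv2.connectedComponentsWithStats(m);k=l[220,138];cs=cv2.findContours((l==k).astype(np.uint8),0,1)[0][0]
b=cv2.boxPoints(cv2.minAreaRect(cs));w=np.array([ray("top",p,.072)[:2] for p in b]);print("pan",b.tolist(),np.round(w,3).tolist(),w.mean(0),np.linalg.norm(w-np.roll(w,1,0),axis=1))
# lane rails: rail top z=.066, hand-picked outer corners
for p in [(246,193),(257,246),(415,170),(424,219)]: print(p,np.round(ray("top",p,.066),3))
print("stop",[np.round(ray("top",p,.096),3).tolist() for p in [(247,193),(257,246)]])
cv2.imwrite("pics/crop.png",np.hstack([cv2.resize(im[160:260,235:435],(500,250),interpolation=2),cv2.resize(im[170:300,80:200],(231,250),interpolation=2)]))
E
```

```text
((286.3846130371094, 299.576904296875), (36.2814826965332, 35.889251708984375), 11.309932708740234) 8
[[0.41, 0.038], [0.407, 0.021], [0.403, 0.004], [0.4, -0.013], [0.355, 0.049], [0.352, 0.032], [0.348, 0.015], [0.346, -0.002]]
vials rect ((0.377493292093277, 0.018033569678664207), (0.052571769803762436, 0.05685850977897644), 78.47921752929688)
((347.12030029296875, 203.92837524414062), (38.67871856689453, 52.559391021728516), 81.02737426757812) 12
[[0.625, -0.143], [0.627, -0.16], [0.619, -0.108], [0.622, -0.126], [0.617, -0.091], [0.614, -0.073], [0.57, -0.152], [0.572, -0.169], [0.567, -0.134], [0.562, -0.1], [0.564, -0.118], [0.559, -0.082]]
vials rect ((0.5931304693222046, -0.12122336030006409), (0.0563078299164772, 0.08801242709159851), 8.805293083190918)
gray 102 114 76 [100 102 103] [119 128 131]
pan [[98.02349090576172, 246.46849060058594], [109.48827362060547, 182.2657928466797], [174.45242309570312, 193.8665313720703], [162.98764038085938, 258.0692138671875]] [[0.498, 0.447], [0.648, 0.427], [0.621, 0.276], [0.472, 0.298]] [0.55954703 0.36214719] [0.15174585 0.15099201 0.15354588 0.15061546]
(246, 193) [0.624 0.112 0.066]
(257, 246) [0.5   0.085 0.066]
(415, 170) [ 0.678 -0.281  0.066]
(424, 219) [ 0.562 -0.3    0.066]
stop [[0.617, 0.105, 0.096], [0.496, 0.081, 0.096]]
```

View pics/crop.png

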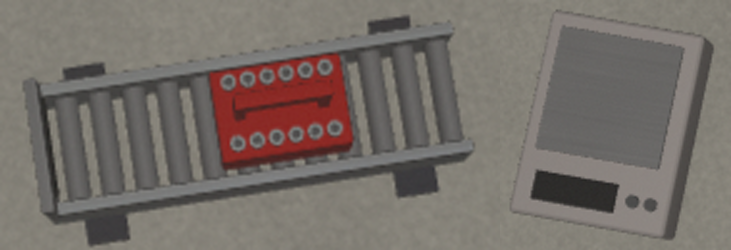

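The crop confirms the red carrier on the rollers. Its 12 vials give a 56 x 88 mm pattern, centred at (0.593, -0.121) with yaw about 8.6°. The stop is at the +y end, and the pan is 151 mm square, centred at (0.560, 0.362). I'll grip the handle, roll the carrier, then lift.

>>> {"name": "jog_arm", "arguments": {
  "deltas": [0,0,73.6,349,399,0,1,0,0,73.6,349,399,0,1,0,0,73.6,349,399,0,1,0,0,73.6,349,399,0,1,0,0,73.6,349,399,0,1,0,0,73.6,349,399,0,1,0,0,73.6,349,399,0,1,0,0,73.6,349,399,0,1,0,0,73.6,349,399,0,1,0,0,73.6,349,399,0,1,0,0,73.6,349,399,0,1,0,0,73.6,349,399,0,1,0,0,73.6,349,399,0,1,0,0,73.6,349,399,0,1]
}}

```text
clock: 1.5
position: [0.5919, -0.1226, 0.242]
ee_rot: [-0.0, 0.652, 0.758, -0.001]
contact_force: [-0.1, -0.8, -0.5]
width: 0.0856
gripper_force: 0.0
```

```bash
python3 - <<'E'
from h import *
im=imaging.get_image("side");cv2.imwrite("pics/s1.png",cv2.resize(im[100:320,200:420],(600,600)))
s=manip.get_state();print(s["clock"],s["position"],s["ee_rot"],s["contact_force"],s["qpos"])
bl,h=redblobs(cv2.imread("pics/top0.png"))
print("handle",ray("top",(349,201),.166))
E
```

```text
1.55 [ 0.59184663 -0.12283599  0.24217142] [-2.30939791e-04  6.52094652e-01  7.58137437e-01 -3.71253241e-04] [-0.61576252  0.08435477  0.27520335] [-3.19408223e-01  3.20816098e-01  1.43962927e+00 -5.19734603e-04
  1.38185728e+00 -4.69418475e-01]
handle [ 0.58545098 -0.12407818  0.166     ]
```

View pics/s1.png

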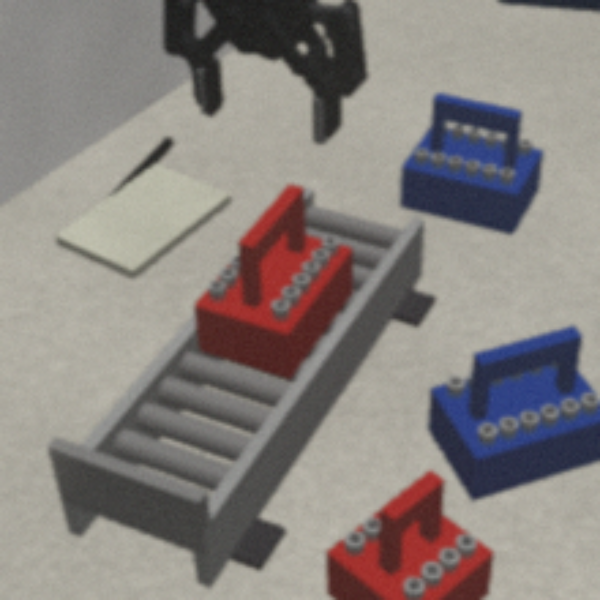

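The gripper is open above the handle (crop 270,220), its fingers straddling the bar. Descending and closing.

>>> {"name": "jog_arm", "arguments": {
  "deltas": [0,0,0,0,1,-40,1,0,0,0,0,1,-75,1,0,0,0,0,1,-95,1,0,0,0,0,1,-95,1,0,0,0,0,1,-95,0,0,0,0,0,1,-95,0,0,0,0,0,1,-95,0,0,0,0,0,1,-95,0,0,0,0,0,1,-95,0,0,0,0,0,1,-95,0,0,0,0,0,1,-95,0,0,0,0,0,1,-95,0],
  "grip_force": 45
}}

```text
clock: 2.75
position: [0.5925, -0.1209, 0.148]
ee_rot: [0.0, 0.651, 0.759, -0.0]
contact_force: [-2.6, -0.4, 5.8]
width: 0.0132
gripper_force: 49.0
```

Handle is gripped (13 mm). Rolling.

>>> {"name": "jog_arm", "arguments": {
  "deltas": [0,0,0,-3,20,0,0,0,0,0,-6,40,0,0,0,0,0,-9,60,0,0,0,0,0,-12,80,0,0,0,0,0,-15,100,0,0,0,0,0,-18,120,0,0,0,0,0,-19,125,0,0,0,0,0,-19,125,0,0,0,0,0,-19,125,0,0]
}}

```text
clock: 3.65
position: [0.5737, 0.0044, 0.148]
ee_rot: [0.0, 0.651, 0.759, 0.0]
contact_force: [-2.4, -0.1, 7.2]
width: 0.0135
gripper_force: 49.1
```

>>> {"name": "jog_arm", "arguments": {
  "deltas": [0,0,0,-1,5,0,0,0,0,0,-1,8,0,0,0,0,0,-1,8,0,0]
}}

```text
clock: 3.95
position: [0.5726, 0.0121, 0.148]
ee_rot: [0.0, 0.651, 0.759, -0.0]
contact_force: [-3.7, 0.5, 6.3]
width: 0.0134
gripper_force: 49.2
```

>>> {"name": "jog_arm", "arguments": {
  "deltas": [0,0,0,-1,4,0,0,0,0,0,-1,6,0,0,0,0,0,-1,6,0,0]
}}

```text
clock: 4.25
position: [0.5717, 0.018, 0.148]
ee_rot: [0.0, 0.652, 0.759, -0.0]
contact_force: [-3.8, -0.5, 6.9]
width: 0.0131
gripper_force: 49.2
```

No stop contact yet after 140 mm; continuing in small steps.

>>> {"name": "jog_arm", "arguments": {
  "deltas": [0,0,0,-1,4,0,0,0,0,0,-1,5,0,0,0,0,0,-1,5,0,0]
}}

```text
clock: 4.55
position: [0.5709, 0.0228, 0.1481]
ee_rot: [0.0, 0.652, 0.759, 0.0]
contact_force: [-2.4, -0.3, 7.5]
width: 0.0133
gripper_force: 49.1
```

>>> {"name": "jog_arm", "arguments": {
  "deltas": [0,0,0,0,3,0,0,0,0,0,-1,4,0,0,0,0,0,-1,4,0,0]
}}

```text
clock: 4.85
position: [0.5702, 0.0268, 0.148]
ee_rot: [0.001, 0.652, 0.759, 0.0]
contact_force: [-1.7, -0.9, 5.1]
width: 0.0133
gripper_force: 49.0
```

>>> {"name": "jog_arm", "arguments": {
  "deltas": [0,0,0,0,3,0,0,0,0,0,0,3,0,0,0,0,0,0,3,0,0]
}}

```text
clock: 5.15
position: [0.5699, 0.0297, 0.148]
ee_rot: [0.0, 0.652, 0.759, -0.0]
contact_force: [-2.8, -1.1, 6.8]
width: 0.0133
gripper_force: 49.1
```

>>> {"name": "jog_arm", "arguments": {
  "deltas": [0,0,0,0,3,0,0,0,0,0,0,3,0,0,0,0,0,0,3,0,0]
}}

```text
clock: 5.45
position: [0.5701, 0.0301, 0.1482]
ee_rot: [0.002, 0.651, 0.759, -0.002]
contact_force: [-1.7, -6.7, 7.0]
width: 0.0132
gripper_force: 49.2
```

```bash
python3 - <<'E'
from h import *
a=imaging.get_image("side")[180:320,200:360];b=imaging.get_image("top")[160:260,235:385]
cv2.imwrite("pics/s2.png",np.hstack([cv2.resize(a,(400,350)),cv2.resize(b,(400,350))]))
E
```

```text
(no output)
```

View pics/s2.png

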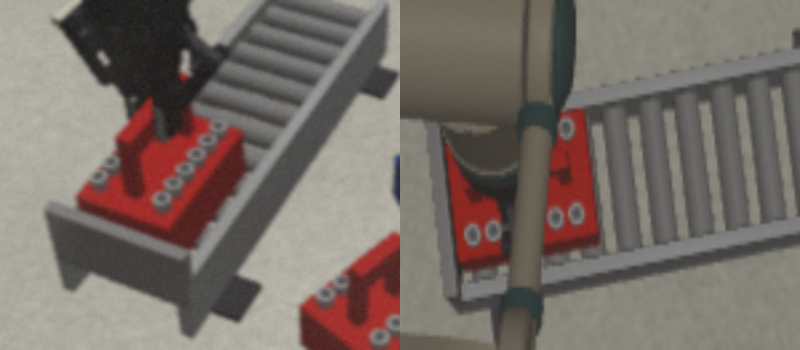

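The force of -6.7 N and the halted motion show contact, and both views show the carrier's end face at the stop plate (side crop 130,230; top crop 450,200). Backing off slightly and lifting.

>>> {"name": "jog_arm", "arguments": {
  "deltas": [0,0,0,0,-3,0,0,0,0,0,0,-3,10,0,0,0,0,0,-3,30,0,0,0,0,0,-3,55,0,0,0,0,0,-3,80,0,0,0,0,0,-3,85,0,0,0,0,0,-3,85,0],
  "grip_force": 60
}}

```text
clock: 6.25
position: [0.5699, 0.0302, 0.2321]
ee_rot: [0.0, 0.652, 0.759, 0.0]
contact_force: [-0.3, 0.7, -7.6]
width: 0.0131
gripper_force: 59.1
```

>>> {"name": "jog_arm", "arguments": {
  "deltas": [0,0,-3,-1,15,0,0,0,0,-6,-2,45,0,0,0,0,-9,-4,80,0,0,0,0,-12,-5,120,0,0,0,0,-15,-6,160,0,0,0,0,-17,-7,200,0,0,0,0,-17,-8,240,0,0,0,0,-17,-9,275,0,0,0,0,-17,-10,305,0,0,0,0,-17,-10,325,0,0,0,0,-17,-10,332,0,0,0,0,-17,-10,332,0,0,0,0,-17,-10,332,0,0,0,0,-17,-10,332,0,0]
}}

```text
clock: 7.65
position: [0.56, 0.3605, 0.2323]
ee_rot: [0.0, 0.757, 0.653, -0.0]
contact_force: [-0.7, -0.6, -6.3]
width: 0.0133
gripper_force: 59.1
```

```bash
python3 - <<'E'
from h import *
a=imaging.get_image("side");b=imaging.get_image("top")
cv2.imwrite("pics/s3.png",np.hstack([cv2.resize(a[240:480,0:320],(400,300)),cv2.resize(b[150:310,60:273],(400,300))]))
E
```

```text
(no output)
```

View pics/s3.png

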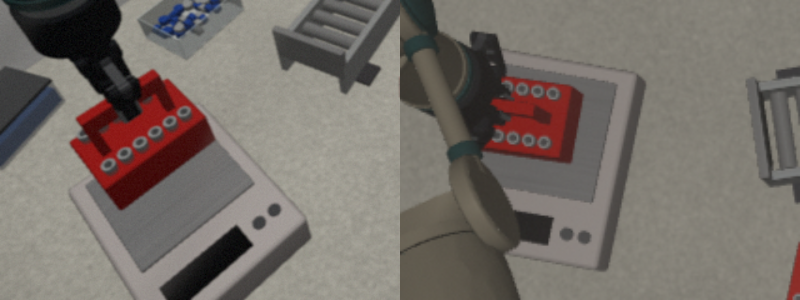

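The carrier hangs level over the pan (top crop 535,120, on parallax offset). Touchdown should come at TCP z of about 0.164. Lowering.

>>> {"name": "jog_arm", "arguments": {
  "deltas": [0,0,0,0,1,-20,0,0,0,0,0,1,-40,0,0,0,0,0,1,-52,0,0,0,0,0,1,-60,0,0,0,0,0,1,-62,0,0,0,0,0,1,-62,0,0,0,0,0,1,-62,0]
}}

```text
clock: 8.45
position: [0.5604, 0.3635, 0.1713]
ee_rot: [0.0, 0.757, 0.654, 0.001]
contact_force: [0.2, -0.6, -5.7]
width: 0.013
gripper_force: 59.0
```

>>> {"name": "jog_arm", "arguments": {
  "deltas": [0,0,0,0,0,-2,0,0,0,0,0,0,-3,0,0,0,0,0,0,-3,0]
}}

```text
clock: 8.75
position: [0.5597, 0.3632, 0.1674]
ee_rot: [0.0, 0.756, 0.654, 0.0]
contact_force: [-0.4, -0.9, -6.6]
width: 0.013
gripper_force: 59.1
```

>>> {"name": "jog_arm", "arguments": {
  "deltas": [0,0,0,0,0,-1,0,0,0,0,0,0,-2,0,0,0,0,0,0,-2,0]
}}

```text
clock: 9.05
position: [0.5597, 0.3631, 0.1651]
ee_rot: [0.0, 0.757, 0.654, -0.0]
contact_force: [0.2, -0.1, -6.9]
width: 0.0127
gripper_force: 59.1
```

>>> {"name": "jog_arm", "arguments": {
  "deltas": [0,0,0,0,0,-1,0,0,0,0,0,0,-2,0,0,0,0,0,0,-2,0]
}}

```text
clock: 9.35
position: [0.5597, 0.3633, 0.1643]
ee_rot: [0.0, 0.756, 0.654, 0.0]
contact_force: [-2.0, -0.5, -0.6]
width: 0.0128
gripper_force: 59.8
```

>>> {"name": "jog_arm", "arguments": {
  "deltas": [0,0,0,0,0,-1,0,0,0,0,0,0,-1,0,0,0,0,0,0,-1,0]
}}

```text
clock: 9.65
position: [0.5597, 0.3633, 0.1642]
ee_rot: [0.0, 0.756, 0.654, 0.001]
contact_force: [-4.2, -2.1, 5.6]
width: 0.0129
gripper_force: 60.7
```

The carrier is down on the pan, with the load off the wrist at z = 0.164. Releasing, then backing straight up.

>>> {"name": "jog_arm", "arguments": {
  "deltas": [0,0,0,0,0,1,0.4,0,0,0,0,0,1,0.8,0,0,0,0,0,1,1,0,0,0,0,0,1,1,0,0,0,0,0,1,1,0,0,0,0,0,1,1,0,0,0,0,0,1,1]
}}

```text
clock: 10.35
position: [0.5598, 0.3632, 0.1633]
ee_rot: [0.0, 0.757, 0.654, 0.0]
contact_force: [0.8, -0.4, -1.0]
width: 0.0856
gripper_force: 0.0
```

>>> {"name": "jog_arm", "arguments": {
  "deltas": [0,0,0,0,0,15,1,0,0,0,0,0,45,1,0,0,0,0,0,80,1,0,0,0,0,0,100,1,0,0,0,0,-40,110,1,0,0,0,0,-80,110,1,0,0,0,0,-120,110,1,0,0,0,0,-160,110,1,0,0,0,0,-200,110,1,0,0,0,0,-240,110,1,0,0,0,0,-240,110,1,0,0,0,0,-240,110,1,0,0,0,0,-240,110,1]
}}

```text
clock: 11.65
position: [0.5598, 0.1239, 0.2734]
ee_rot: [-0.0, 0.756, 0.654, 0.0]
contact_force: [0.4, -0.2, -0.7]
width: 0.0852
gripper_force: 0.0
```

```bash
python3 - <<'E'
from h import *
im=imaging.get_image("top");cv2.imwrite("pics/t4.png",im);bl,h=redblobs(im)
for c in bl:
    r=cv2.minAreaRect(c);v=vials(im,c,h)
    z=.134 if r[0][0]<200 else .062
    w=np.array([ray("top",p,z)[:2] for p in v],np.float32)
    if len(w)>3: print(r[0],len(v),w.mean(0),cv2.minAreaRect(w))
print(manip.get_state()["position"])
E
```

```text
(286.3846130371094, 299.576904296875) 8 [0.3777258  0.01802614] ((0.3774932622909546, 0.018033578991889954), (0.05265233293175697, 0.056783925741910934), 78.5604476928711)
(123.5999984741211, 215.79995727539062) 8 [0.556844   0.37923437] ((0.5614264011383057, 0.3710656762123108), (0.09796420484781265, 0.05619661882519722), 81.69236755371094)
[0.55978205 0.12423017 0.27333522]
```

View pics/t4.png

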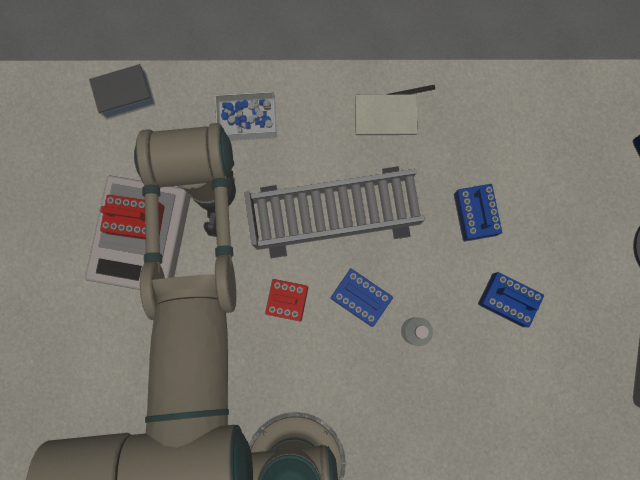

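The carrier stands on the pan (132,217), partly hidden by the forearm, and the spare hasn't moved. I'll move the arm clear and check once more.

>>> {"name": "jog_arm", "arguments": {
  "deltas": [0,0,0,0,-50,20,1,0,0,0,0,-100,20,1,0,0,0,0,-150,20,1,0,0,0,0,-150,20,1,0,0,0,0,-150,20,1,0,0,0,0,-150,20,1]
}}

```text
clock: 12.3
position: [0.5599, -0.0251, 0.2932]
ee_rot: [-0.001, 0.756, 0.655, 0.0]
contact_force: [-1.0, 1.1, -0.5]
width: 0.0852
gripper_force: 0.0
```

```bash
python3 - <<'E'
from h import *
im=imaging.get_image("top");bl,h=redblobs(im)
for c in bl:
    r=cv2.minAreaRect(c);v=vials(im,c,h)
    z=.134 if r[0][0]<200 else .062
    w=np.array([ray("top",p,z)[:2] for p in v],np.float32)
    if len(w)>3: print(r[0],len(v),w.mean(0),cv2.minAreaRect(w),np.round(w,3).tolist())
E
```

```text
(130.43626403808594, 216.49029541015625) 7 [0.5683535  0.38071755] ((0.5612612366676331, 0.36952370405197144), (0.10102414339780807, 0.05612364038825035), 81.58116149902344) [[0.593999981880188, 0.4020000100135803], [0.5879999995231628, 0.41600000858306885], [0.5920000076293945, 0.38499999046325684], [0.5849999785423279, 0.3409999907016754], [0.5590000152587891, 0.42100000381469727], [0.5339999794960022, 0.37599998712539673], [0.5260000228881836, 0.3240000009536743]]
```

The lower row's end vial at (0.526, 0.324) puts the carrier's centre at (0.560, 0.363), within 2 mm of the pan centre.

```bash
python3 -c "
from rig import manip
print(manip.sign_off())"
```

```text
the job is handed in; nothing more can be done
None
```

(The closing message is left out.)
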